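# Open the topping jar and park its lid

## Robot

A 6-joint arm with a two-finger parallel gripper is mounted at the origin on the work surface. World frame = base frame: x ahead of the robot, y to its left, z up, the work surface at z = 0. Lengths are in mm, angles in degrees, forces in N, time in s.
With the tool pointing down it reaches from about 350 to 850 mm from the base axis. Payload 8.1 kg.
Tool frame: the origin (TCP) lies at the very end of the fingers, on their centre line; the grasp point (between the pads) lies r.tcp_to_grasp behind it (r.tcp_to_grasp is the distance from the TCP to the grasp point, in mm); z points along the fingers, y is the line along which they close (so a half turn about z gives the same grasp; the last joint's range is limited). The gripper opens to 85 mm and grips with 20 to 120 N. Pads are 22 mm wide; open, the fingers measure 114 mm over their backs; the gripper's body (76 mm by 85 mm) begins 54 mm behind the grasp point. The pads swing forward as they close: fully open they stand 13 mm farther back than shut.
Start: joints at [-73.19, 7.471, 85.268, -0, 87.261, -4.893], TCP at [221.903, -557.462, 194.892] pointing down, gripper open.
Joint ranges: [-169.43, 169.43], [-51.17, 129.36], [1.28, 143.12], [-76.62, 256.62], [0, 156.53], [-152.29, 152.29]. Speed limits (degrees/s): [136.94, 136.94, 159.86, 180, 180, 180].

## Interface

Orientations are given as [roll, pitch, yaw] about the fixed x, y, z axes, in that order (R = Rz(yaw) Ry(pitch) Rx(roll)).
In Python, from bench import sense, viewer, order, r gives the robot as it stands.
- The arm moves only by the tool carry_out, never from a script. Its argument "increments" is one flat list of numbers, 7 for each row, row after row: the shift along the tool's x, y, z as a fraction of full scale, then the turn, a rotation vector about the tool's x, y, z as a fraction of full scale, then the opening, from -1 (shut) to 1 (fully open). A call has exactly 10 rows; each row is the pose to reach, as a shift and turn from the pose commanded when the call began, along the tool's axes at that moment, turning the shorter way round; what a row does not reach only later rows make up. Full scale, the value 1, is 400 mm for a shift and 2 pi rad for a turn. A row lasts 1/8 s, in which the tool goes at most 62.5 mm and 10.7 degrees, less where a joint would pass 70% of its speed; a pose out of reach is approached as far as the arm can. A call with a number of a shift or a turn outside -1 to 1 is refused whole. A call with a gripper value outside its range is refused whole. The fingers move at their own pace and stop on an object; "force" is the grip in N (left out, the last holds). Time passes only in rows, so rows that repeat a pose let the fingers close, or fill a call up. It gives the time, the measured TCP pose, the force, the opening and the grip force at its end, in the units of the state.
- sense(): the state, without advancing time (a new reading comes with each control period).
- viewer.snapshot(name): name is "side" or "top"; returns the picture (400x640x3 uint8, red, green, blue); there is no depth.
- viewer.get_calibration(name): a dict with "fx", "fy", "cx", "cy" (pixels), "k1" (the pictures are not rectified: a ray, as slopes to the right and down, at radius r is drawn at 1 + k1 r^2 times it, then the intrinsics apply), "R" (3x3) and "t" (3): a world point X has camera coordinates R X + t. Camera axes: x right, y down, z forward; pixel columns grow to the right and rows downward; lengths in mm; the calibration is good to about 2 mm. A picture is of the moment at which its call begins. get_calibration takes no time and is no camera call.
- order.hand_in(): hands the job in; it is judged then, once.
The state is a dict: "time": time; "joint_pos": joint angles; "qd": joint speeds; "joint_efforts": joint torques, N m; "tool_pos": TCP position; "tcp_rot": TCP orientation; "ft_force": force on the tool from outside, world axes, zero at the start; "wrist_torque": the same for the moment, N m; "finger_gap": finger opening in mm; "grip_force": force on a finger pad.
Only numpy, scipy, OpenCV 4.12 (cv2) and the standard library are available. Lean on these libraries where they do the work, as an engineer would, in place of code of your own. Each camera call takes 0.05 s, during which the arm holds its last target. There are 200 camera calls.

## Task

Open the amber topping jar that has the orange screw lid: twist the lid counterclockwise, regripping its rim as often as needed, until it is unscrewed. Then lift it off and set it down gently in the round well of the cheese-shaped tray, knob up and flat on the bottom, and let go; the well is too snug for fingers around the rim, so take the loosened lid afresh by its small knob. Leave everything else on the counter where it stands.

Things in the scene. Friction and masses are not known exactly. Their poses are not given: they have to be found in the camera images.
- orange_jar: The jar to open: round amber-glass jar (diameter 74 mm, pale paper band) rigidly fixed in a black 96 x 96 x 14 mm holder screwed to the counter, so it neither turns nor lifts. Origin: centre of the holder's underside, on the counter, on the jar's axis; z up. The glass shoulder ends 83 mm above the origin. The screwed-on lid's rim starts 88 mm and ends 112 mm above the origin.
- orange_lid: Orange round screw lid, loose, about 60 g, diameter 59 mm, height 24 mm, ribbed rim, a knob on top. Origin: centre of its underside; z along its axis, up through the knob. At the start it is screwed on the jar. Threaded, it cannot be pulled off; once unscrewed it just rests on the neck (no sideways play to speak of), lifts straight up and clears the neck when raised 25 mm.
- lid_knob (a point): Middle of the round knob on the orange lid, 33 mm above the lid's underside, on its axis. The knob has diameter 16 mm and stands from 24 to 42 mm above the lid's underside.
- lid_thread (a joint): Turn of the orange lid's thread, rad: 0 screwed tight (hard stop), grows counterclockwise seen from above; from 3.4 on the lid is free to lift; hard stop at 4.6. The lid turns with it while on the jar, climbs 1 mm per rad, stays where it is left and resists with about 0.9 N m (too much for a light grip on the knob; a 60 N grip on the rim does it).
- white_jar: Bystander: the same jar in the same holder but with a white lid of the same shape that stays shut. Fixed. Origin: centre of the holder's underside. It may stand to the left or the right.
- lid_tray: Cream-yellow cheese-shaped tray, a fixed square block 110 x 110 x 42 mm with one round well in its top. Origin: centre of its underside, on the counter; x and y along its sides.
- well (a point): Centre of the well's white flat floor, 8 mm above the counter; the well is 72 mm in diameter and 34 mm deep (its rim is 42 mm above the counter), on the tray's vertical centre line. The lid sinks into it leaving the knob's top 8 mm above the rim; fingers around the lid's rim do not fit in.
- marker: Bystander: black and white marker pen lying on the counter, 131 x 16 x 16 mm. Origin: underside, near its middle; x along the pen.
- cheese_block: Bystander: loose yellow cheese-shaped ornament 50 x 70 x 40 mm. Origin: centre of the underside.
- napkin_dish: Bystander: steel dish, diameter 124 mm, with a napkin stack, 33 mm high. Origin: centre of the underside.
- spray_bottle: Bystander: clear spray bottle with white head, 60 mm diameter, 180 mm high. Origin: centre of the underside.
- cone_stand: Bystander: wooden stand 70 x 70 mm with an orange cone on it, 115 mm high. Origin: centre of the underside.
- sanitizer: Bystander: white bottle with red trigger head, 66 mm diameter, 173 mm high. Origin: centre of the underside.
Mind the look-alikes: they are no part of the job. Leave any pink look-alike of the orange_lid alone. Leave any blue look-alike of the lid_tray alone.

How it is judged (in metres and radians):
On the way, in this order (a step that is already met when the one before it is completed fails the run):
1. the orange lid is unscrewed: its thread turned past 3.4 rad (value of joint lid_thread above 3.4 rad), for 0.1 s.
2. the lid is lifted clear of the jar (its underside over 115 mm above the counter) (height (world z) of orange_lid above 0.115 m), for 0.1 s.
At the end, for the whole second after the job is handed in: The orange lid lies at rest in the well of the cheese-shaped tray, knob up, within 10 mm of the well's centre, its underside within 4 mm of the well's floor and tilted less than 0.1 rad, and the gripper has let go (horizontal distance between orange_lid and well below 0.01 m and z of orange_lid in the frame of well between -0.004 and 0.004 m and angle between orange_lid's own z axis and vertical below 0.1 rad and linear speed of orange_lid below 0.02 m/s); the robot touches nothing.
It fails at once if a loose bystander (marker, cheese block, napkin dish, spray bottle, cone stand or sanitizer) is moved by more than 30 mm (distance of any of marker, cheese_block, napkin_dish, spray_bottle, cone_stand, sanitizer from where it was at the start of the episode above 0.03 m).
It fails at once if the lid is dropped into the well (falls faster than 0.5 m/s within 45 mm of its floor) (linear speed of orange_lid above 0.5 m/s and distance between orange_lid and well below 0.045 m).
It also fails if it takes over 64 s, if anything falls off the work surface, if the arm or the gripper's body presses on something with over 40 N, if the wrist force passes 120 N, or if a joint passes its speed limit or range.

## Working session

There is one attempt and no reset: what is moved stays moved. The work goes in short steps, Python scripts to look and compute and a tool call to move; the robot and the scene stay as the last step left them, time stands still between calls to the robot, and variables do not carry over. Pictures are saved under pics/ and viewed, at most 10 in all, crops included, and the job is handed in when it is done.

Besides the shell and the picture viewer there is one more tool, called after "Call:" as name(argument=value, ...) on one line, values as JSON. carry_out: Moves the arm, as the interface text tells. Its arguments: {"type":"object","properties":{"increments":{"type":"array"},"force":{"type":"number"}},"required":["increments"]}

```bash
mkdir -p pics; ls
python3 - <<'E'
from bench import sense, viewer, order, r
import cv2
print(sense(), r.tcp_to_grasp)
for n in("side","top"):
    im=viewer.snapshot(n); cv2.imwrite(f"pics/{n}0.png",im[:,:,::-1]); print(n,viewer.get_calibration(n))
E
```

```text
pics
{'time': 0.0, 'joint_pos': array([-7.31905491e+01,  7.51489327e+00,  8.53310223e+01, -7.24475167e-04,
        8.72626989e+01, -4.89254656e+00]), 'qd': array([-0.01363793, -0.06515236, -0.14162919, -0.00340343,  0.02715221,
        0.09094709]), 'joint_efforts': array([ 5.98380357e-04, -5.69389808e+01, -5.00555634e+01, -2.62150215e-04,
        1.48413889e-02, -1.44993624e-05]), 'tool_pos': array([ 221.70311616, -556.84973949,  193.83005009]), 'tcp_rot': array([-1.79891720e+02, -8.54248410e-03,  2.17020247e+01]), 'ft_force': array([ 0.06474447, -0.0760007 , -0.55346718]), 'wrist_torque': array([-0.01778184,  0.01629654,  0.0187365 ]), 'grip_force': 0.0, 'finger_gap': 85.71165567534129} 18.700000000000003
side {'fx': 435.9620319784296, 'fy': 435.9620319784296, 'cx': 314.81978163329745, 'cy': 196.76127557253224, 'k1': -0.032515907244597915, 'R': array([[-0.72687503, -0.68672693, -0.00766879],
       [-0.45997651,  0.49509928, -0.73708772],
       [ 0.5099748 , -0.5322432 , -0.67575356]]), 't': array([ 410.49654701,  327.87292782, 1031.95245611])}
top {'fx': 385.09817531975665, 'fy': 385.09817531975665, 'cx': 327.5649177489965, 'cy': 200.64517549714617, 'k1': -0.09008840339769225, 'R': array([[ 0.02002763, -0.99979621,  0.0025381 ],
       [-0.97965865, -0.0201311 , -0.19965889],
       [ 0.1996693 ,  0.00151223, -0.97986218]]), 't': array([ -14.4127901 ,  568.43433916, 1039.26844965])}
```

View pics/side0.png

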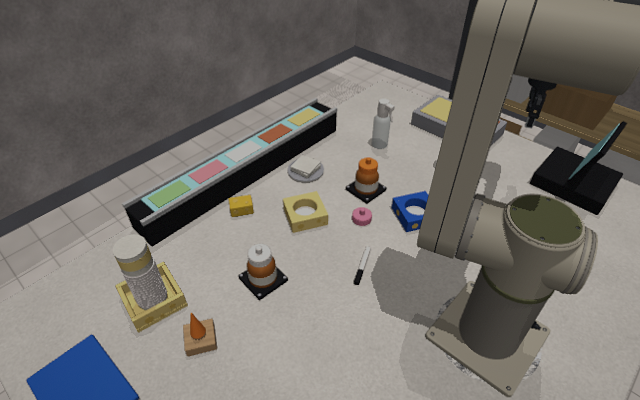

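View pics/top0.png

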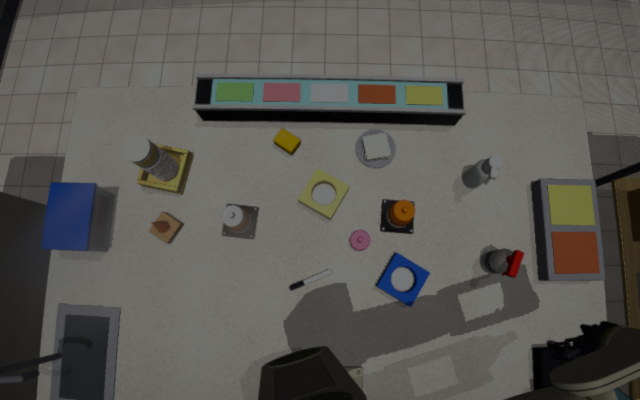

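The side view shows:
- Orange-lidded jar at (368,165) and white-lidded jar at (260,255).
- Cream tray at (305,210) and blue look-alike at (410,210).
- Pink look-alike lid at (362,215).

In the top view these are at (402,211), (236,216), (324,194), (403,279) and (360,240) respectively. The orange lid and the cream tray fit the description by colour. I'll confirm both in an enlarged crop.

Run:
```python
import cv2,numpy as np
s=cv2.imread("pics/side0.png");t=cv2.imread("pics/top0.png")
f=lambda im,x,y,w,h:cv2.resize(im[y:y+h,x:x+w],None,fx=5,fy=5,interpolation=cv2.INTER_CUBIC)
A=np.vstack([np.hstack([f(s,335,145,70,60),f(s,275,180,70,60)]),np.hstack([f(t,370,185,70,60),f(t,290,165,70,60)])])
cv2.imwrite("pics/crop.png",A)
```

```text
(no output)
```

View pics/crop.png

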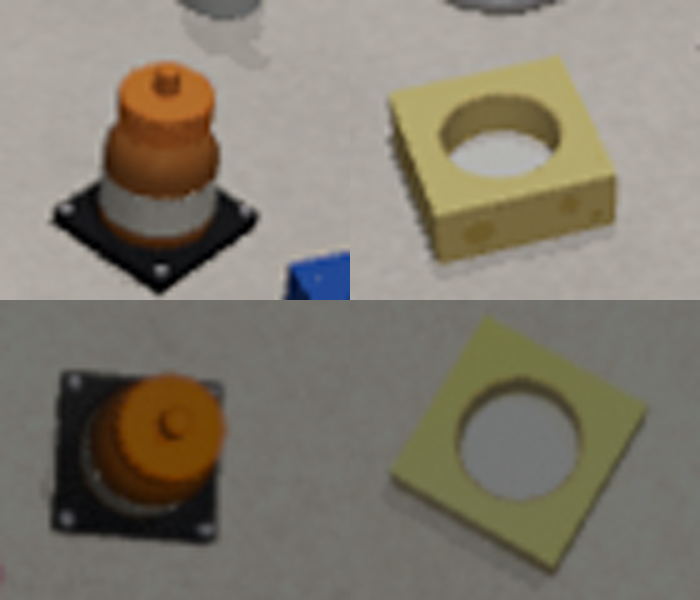

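The crop confirms the orange lid: knob top at about (167,70) in the side panel and (178,421) in the top panel. It also confirms the cream tray's white-floored well, with rim centre at about (501,136) and (519,440). Next I'll triangulate.

```bash
cat > h.py <<'E'
from bench import sense, viewer, r
import numpy as np, cv2
from scipy.spatial.transform import Rotation as Ro
from scipy.optimize import least_squares
C={n:viewer.get_calibration(n) for n in("side","top")}
def proj(n,X):
    c=C[n];p=c["R"]@np.asarray(X,float)+c["t"];s=p[:2]/p[2];s=s*(1+c["k1"]*(s@s))
    return s*[c["fx"],c["fy"]]+[c["cx"],c["cy"]]
def tri(ps,pt):
    o=least_squares(lambda X:np.r_[proj("side",X)-ps,proj("top",X)-pt],[500,0,50]);return o.x.round(1),np.abs(o.fun).max().round(2)
def planez(n,p,z): return least_squares(lambda X:proj(n,[*X,z])-p,[500,0]).x.round(1)
E
python3 - <<'E'
from h import *
c=lambda x,y,ox,oy:((np.array([x,y])+.5)/5-.5+[ox,oy])
k=(c(167,70,335,145),c(178,121,370,185)); d=(c(166.5,93,335,145),c(178,124,370,185))
w=(c(151,136,275,180),c(169.5,140,290,165))
cor=[(c(213,177,275,180),c(297,108,290,165)),(c(209,57,275,180),c(136,18,290,165)),(c(40,97,275,180),c(40,178,290,165)),(c(86,216,275,180),c(203,268,290,165))]
print("knob top",tri(*k),"lidtop",tri(*d),"well rim",tri(*w))
print("knob z154",planez("side",k[0],154-24),planez("top",k[1],130),"rim z42",planez("side",w[0],42),planez("top",w[1],42))
for a in cor: print("corner",tri(*a),planez("top",a[1],42))
# other things: rough from top view
for n,p,z in[("pink",(360,240),20),("blue",(403,279),42),("spray",(475,178),0),("sanit",(495,262),0),("napkin",(376,148),0),("marker",(311,279),8),("white",(238,216),100)]: print(n,planez("top",p,z))
E
```

```text
knob top (array([ 537. , -209.9,  126.9]), np.float64(0.24)) lidtop (array([ 539.2, -214.3,  105.4]), np.float64(0.16)) well rim (array([596.3,   9.6,  38.3]), np.float64(0.07))
knob z154 [ 535.3 -206.1] [ 535.9 -209.5] rim z42 [593.7  12.4] [595.3   9.4]
corner (array([639.5, -76.3, -85.4]), np.float64(2.76)) [615.9 -64.4]
corner (array([615. ,   5. , 102.6]), np.float64(15.53)) [668.4  30.7]
corner (array([570.6,  88.7, 132.5]), np.float64(7.88)) [571.3  83.7]
corner (array([575.2,  17.5, -26. ]), np.float64(16.68)) [520.6 -11.4]
pink [462.  -98.9]
blue [ 352.7 -218.1]
spray [ 660.9 -455.7]
sanit [ 404.8 -503.1]
napkin [ 749.7 -149.4]
marker [348.2  40.1]
white [512.2 240.2]
```

```bash
cat >> h.py <<'E'
def go(P,yaw,cmd=None):
    s=sense(); p=np.array(s["tool_pos"]);R0=Ro.from_euler("xyz",s["tcp_rot"],degrees=True)
    if cmd is not None: p=np.array(cmd[:3],float);R0=Ro.from_euler("xyz",[180,0,cmd[3]],degrees=True)
    R1=Ro.from_euler("xyz",[180,0,yaw],degrees=True)
    print("shift",(R0.inv().apply(np.array(P)-p)/400).round(4),"turn",((R0.inv()*R1).as_rotvec()/2/np.pi).round(4))
E
python3 -c "
from h import *
go([536,-209.5,200],-52,[221.9,-557.5,194.9,21.7])
go([380,-380,260],-15,[221.9,-557.5,194.9,21.7])"
```

```text
shift [ 1.0513 -0.518  -0.0128] turn [ 0.     -0.      0.2047]
shift [ 0.5313 -0.2662 -0.1628] turn [ 0.     -0.      0.1019]
```

Call:
carry_out(increments=[0.06, -0.03, -0.08, 0, 0, 0.02, 1, 0.18, -0.09, -0.12, 0, 0, 0.045, 1, 0.3, -0.15, -0.12, 0, 0, 0.07, 1, 0.42, -0.21, -0.12, 0, 0, 0.095, 1, 0.54, -0.265, -0.12, 0, 0, 0.12, 1, 0.66, -0.325, -0.12, 0, 0, 0.145, 1, 0.78, -0.385, -0.12, 0, 0, 0.17, 1, 0.88, -0.435, -0.12, 0, 0, 0.19, 1, 0.95, -0.468, -0.12, 0, 0, 0.205, 1, 0.95, -0.468, -0.12, 0, 0, 0.205, 1])

```text
time: 1.35
tool_pos: [506.6, -241.1, 242.2]
tcp_rot: [180.0, 0.1, -51.9]
ft_force: [-0.6, -0.7, -0.4]
finger_gap: 85.4
grip_force: 0.0
```

```bash
python3 -c "
from h import *
s=sense();print(s['time'],s['tool_pos'],s['tcp_rot'],s['joint_pos'].round(1))
go([536,-209.5,130],-52);go([536,-209.5,82],-52)"
```

```text
1.35 [ 506.58337545 -241.08988246  242.23328974] [ 1.79994443e+02  6.99118774e-02 -5.19344717e+01] [-30.7   0.6  87.5   0.   91.9 111.2]
shift [-0.0165 -0.1066  0.2806] turn [0.     0.0002 0.0002]
shift [-0.0163 -0.1066  0.4006] turn [0.     0.0002 0.0002]
```

Call:
carry_out(increments=[-0.01, -0.06, 0.05, 0, 0, 0, 1, -0.0165, -0.1066, 0.15, 0, 0, 0, 1, -0.0165, -0.1066, 0.22, 0, 0, 0, 1, -0.0165, -0.1066, 0.26, 0, 0, 0, 1, -0.0165, -0.1066, 0.3, 0, 0, 0, 1, -0.0165, -0.1066, 0.34, 0, 0, 0, 1, -0.0165, -0.1066, 0.37, 0, 0, 0, 1, -0.0165, -0.1066, 0.39, 0, 0, 0, 1, -0.0165, -0.1066, 0.4, 0, 0, 0, 1, -0.0165, -0.1066, 0.4, 0, 0, 0, 1])

```text
time: 2.6
tool_pos: [535.4, -211.6, 82.9]
tcp_rot: [-180.0, 0.0, -52.1]
ft_force: [-0.7, -0.2, -0.2]
finger_gap: 85.0
grip_force: 0.0
```

Run:
```python
from h import *
f=lambda im,x,y,w,h:cv2.resize(im[y:y+h,x:x+w],None,fx=5,fy=5,interpolation=cv2.INTER_CUBIC)
s=viewer.snapshot("side");t=viewer.snapshot("top")
cv2.imwrite("pics/g1.png",np.hstack([f(s,330,105,80,90),f(t,365,165,80,90)])[:,:,::-1])
```

```text
(no output)
```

View pics/g1.png

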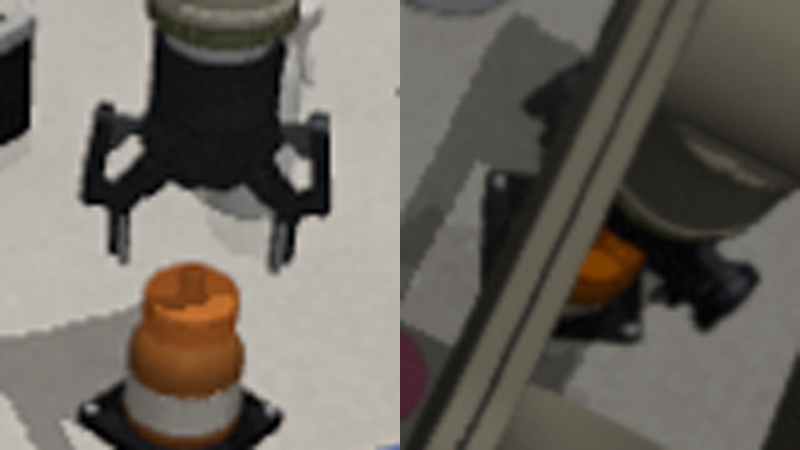

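Run:
```python
from h import *
s=sense();print(s['time'],s['tool_pos'],s['tcp_rot'],s['joint_pos'].round(1))
T=Ro.from_euler("xyz",s["tcp_rot"],degrees=True)
for y in(-42.5,-50,42.5,50):
  for z in (-13,-32,-60):
    X=s["tool_pos"]+T.apply([0,y,z]); print(y,z,X.round(),((proj("side",X)-[330,105])*5).round(),((proj("top",X)-[365,165])*5+[400,0]).round())
for z in(0,14,88,112,130):print(z,((proj("side",[536,-209.5,z])-[330,105])*5).round(),((proj("top",[536,-209.5,z])-[365,165])*5+[400,0]).round())
```

```text
2.7 [ 535.70064654 -211.77374655   83.41866551] [-1.79978889e+02 -4.25051828e-02 -5.20949851e+01] [-26.7   8.3  96.3   0.   75.4 115.4]
-42.5 -13 [ 569. -186.   96.] [123. 303.] [545. 170.]
-42.5 -32 [ 569. -186.  115.] [124. 279.] [551. 163.]
-42.5 -60 [ 569. -186.  143.] [127. 242.] [560. 152.]
-50 -13 [ 575. -181.   96.] [110. 302.] [536. 159.]
-50 -32 [ 575. -181.  115.] [112. 278.] [542. 152.]
-50 -60 [ 575. -181.  143.] [114. 242.] [551. 140.]
42.5 -13 [ 502. -238.   96.] [260. 310.] [642. 292.]
42.5 -32 [ 502. -238.  115.] [263. 286.] [649. 287.]
42.5 -60 [ 502. -238.  143.] [267. 250.] [661. 279.]
50 -13 [ 496. -242.   96.] [272. 311.] [650. 303.]
50 -32 [ 496. -242.  115.] [275. 287.] [658. 298.]
50 -60 [ 496. -242.  143.] [280. 250.] [670. 291.]
0 [177. 424.] [558. 258.]
14 [179. 408.] [562. 254.]
88 [187. 319.] [586. 233.]
112 [190. 288.] [594. 225.]
130 [193. 265.] [601. 219.]
```

The side crop shows the finger tips at about (125,260) and (278,268), above the lid top at (190,288). That is about 33 mm higher than the reported pose predicts, so I'll check before closing.

Run:
```python
from h import *
f=lambda im,x,y,w,h,k=5:cv2.resize(im[y:y+h,x:x+w],None,fx=k,fy=k,interpolation=cv2.INTER_CUBIC)
s=viewer.snapshot("side")
s0=cv2.imread("pics/side0.png")[:,:,::-1]
a=f(s,330,105,80,80); b=f(s0,500,60,80,80)
S=np.array([221.7,-556.8,193.8]);T=Ro.from_euler("xyz",[180,0,21.7],degrees=True)
for y in(-42.5,42.5):
    p=(proj("side",S+T.apply([0,y,-13]))-[500,60])*5;print(p);cv2.circle(b,tuple(int(v) for v in p),4,(255,0,0),1)
st=sense();T=Ro.from_euler("xyz",st["tcp_rot"],degrees=True);print(st["time"],st["tool_pos"])
for y in(-42.5,42.5):
    p=(proj("side",st["tool_pos"]+T.apply([0,y,-13]))-[330,105])*5;cv2.circle(a,tuple(int(v) for v in p),4,(255,0,0),1)
cv2.imwrite("pics/g2.png",np.hstack([a,b])[:,:,::-1])
```

```text
[117.93513733 385.78353198]
[122.93980854 311.9308212 ]
2.75 [ 535.72291749 -211.77835422   83.4896721 ]
```

View pics/g2.png

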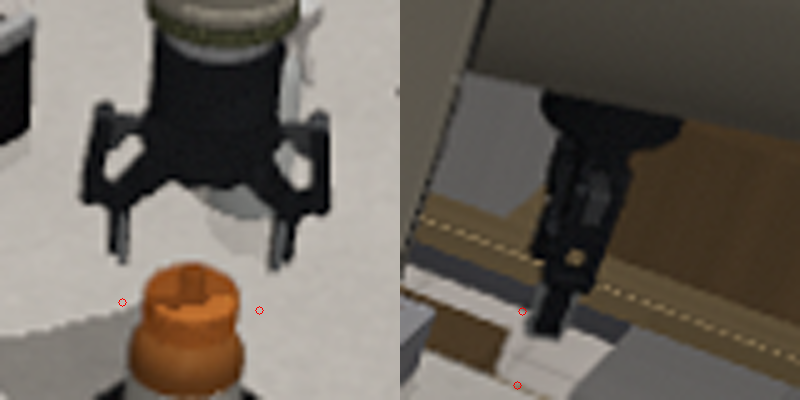

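The left panel confirms the tips at (123,262) and (278,268), against expected (123,303) and (260,310). As a safe probe I'll close lightly to about 55 mm. If the pads are around the 59 mm lid they must stop at 59.

Call:
carry_out(increments=[0, 0, 0, 0, 0, 0, 0.3, 0, 0, 0, 0, 0, 0, 0.3, 0, 0, 0, 0, 0, 0, 0.3, 0, 0, 0, 0, 0, 0, 0.3, 0, 0, 0, 0, 0, 0, 0.3, 0, 0, 0, 0, 0, 0, 0.3, 0, 0, 0, 0, 0, 0, 0.3, 0, 0, 0, 0, 0, 0, 0.3, 0, 0, 0, 0, 0, 0, 0.3, 0, 0, 0, 0, 0, 0, 0.3], force=20)

```text
time: 4.0
tool_pos: [535.4, -211.6, 82.9]
tcp_rot: [-180.0, -0.0, -52.1]
ft_force: [0.1, -0.3, 0.6]
finger_gap: 55.3
grip_force: 0.0
```

Run:
```python
from h import *
f=lambda im,x,y,w,h,k=5:cv2.resize(im[y:y+h,x:x+w],None,fx=k,fy=k,interpolation=cv2.INTER_CUBIC)
s=viewer.snapshot("side");t=viewer.snapshot("top")
cv2.imwrite("pics/g3.png",np.hstack([f(s,330,105,80,80),f(t,365,165,80,80)])[:,:,::-1])
```

```text
(no output)
```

View pics/g3.png

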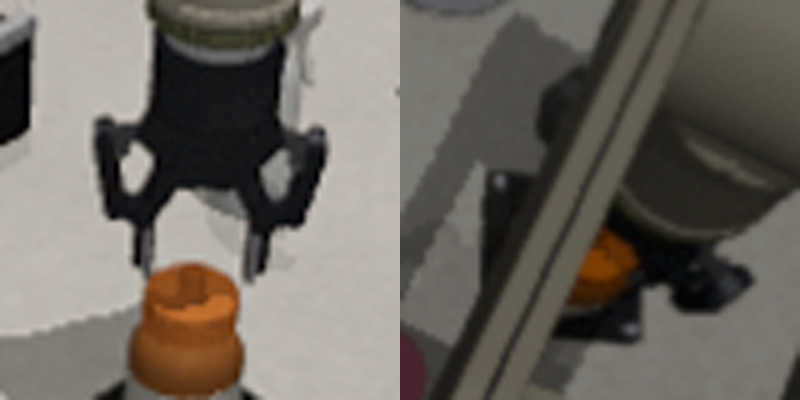

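Gap reached 55.3 with no grip, and the tips sit at about (145,277) and (255,280), level with the lid top. So the gripper really is about 31 mm higher than reported, with the horizontal position right. I'll reopen, go down 30 mm in small rows while watching force, and probe the grip again.

Call:
carry_out(increments=[0, 0, 0, 0, 0, 0, 1, 0, 0, 0, 0, 0, 0, 1, 0, 0, 0, 0, 0, 0, 1, 0, 0, 0, 0, 0, 0, 1, 0, 0, 0.015, 0, 0, 0, 1, 0, 0, 0.03, 0, 0, 0, 1, 0, 0, 0.045, 0, 0, 0, 1, 0, 0, 0.06, 0, 0, 0, 1, 0, 0, 0.07, 0, 0, 0, 1, 0, 0, 0.07, 0, 0, 0, 1])

```text
time: 5.35
tool_pos: [535.0, -211.5, 54.4]
tcp_rot: [180.0, 0.0, -52.1]
ft_force: [-0.6, 0.4, -0.3]
finger_gap: 85.5
grip_force: 0.0
```

Call:
carry_out(increments=[0, 0, 0, 0, 0, 0, 0.2, 0, 0, 0, 0, 0, 0, 0.2, 0, 0, 0, 0, 0, 0, 0.2, 0, 0, 0, 0, 0, 0, 0.2, 0, 0, 0, 0, 0, 0, 0.2, 0, 0, 0, 0, 0, 0, 0.2, 0, 0, 0, 0, 0, 0, 0.2, 0, 0, 0, 0, 0, 0, 0.2, 0, 0, 0, 0, 0, 0, 0.2, 0, 0, 0, 0, 0, 0, 0.2], force=20)

```text
time: 6.6
tool_pos: [536.9, -210.9, 55.9]
tcp_rot: [-179.8, -0.1, -52.1]
ft_force: [3.5, 3.6, 1.5]
finger_gap: 57.9
grip_force: 22.4
```

Run:
```python
from h import *
f=lambda im,x,y,w,h,k=5:cv2.resize(im[y:y+h,x:x+w],None,fx=k,fy=k,interpolation=cv2.INTER_CUBIC)
s=viewer.snapshot("side");st=sense();print(st["ft_force"],st["wrist_torque"],st["grip_force"],st["joint_pos"])
cv2.imwrite("pics/g4.png",f(s,330,105,80,80,7)[:,:,::-1])
```

```text
[3.68268145 4.26838703 1.71293122] [ 0.77451452 -0.72008663 -0.01925135] 22.41907532032201 [-2.66140571e+01  9.97912653e+00  9.74498177e+01  1.12844868e-01
  7.24348684e+01  1.15427274e+02]
```

View pics/g4.png

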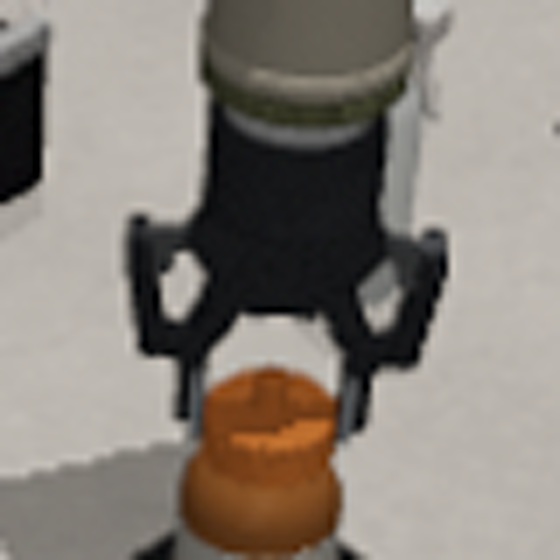

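The pads now stop on the lid with 22 N, and the tips at (185,418) and (350,430) sit at z of about 98. I'll go about 9 mm lower, centre 2.5 mm, and grip at 80 N.

Call:
carry_out(increments=[0, 0, 0, 0, 0, 0, 0.9, 0, 0, 0, 0, 0, 0, 0.9, 0, -0.006, 0.008, 0, 0, 0, 0.9, 0, -0.006, 0.016, 0, 0, 0, 0.9, 0, -0.006, 0.022, 0, 0, 0, 0.9, 0, -0.006, 0.022, 0, 0, 0, 0.9, 0, -0.006, 0.022, 0, 0, 0, 0.2, 0, -0.006, 0.022, 0, 0, 0, 0.2, 0, -0.006, 0.022, 0, 0, 0, 0.2, 0, -0.006, 0.022, 0, 0, 0, 0.2], force=80)

```text
time: 7.9
tool_pos: [537.7, -210.5, 46.8]
tcp_rot: [-180.0, -0.1, -52.1]
ft_force: [-1.6, -0.6, 5.6]
finger_gap: 56.6
grip_force: 85.3
```

Run:
```python
from h import *
st=sense();print(st["tool_pos"],st["ft_force"],st["wrist_torque"],st["grip_force"],st["finger_gap"])
```

```text
[ 537.71476173 -210.46962782   46.8315018 ] [-1.64805699 -0.55383573  5.59151132] [-0.02751714  0.19661841 -0.01279807] 85.26485097594559 56.59309944661971
```

Call:
carry_out(increments=[0, 0, 0, 0, 0, -0.01, 0.2, 0, 0, -0.0005, 0, 0, -0.03, 0.2, 0, 0, -0.001, 0, 0, -0.055, 0.2, 0, 0, -0.001, 0, 0, -0.08, 0.2, 0, 0, -0.0015, 0, 0, -0.105, 0.2, 0, 0, -0.002, 0, 0, -0.13, 0.2, 0, 0, -0.0025, 0, 0, -0.155, 0.2, 0, 0, -0.003, 0, 0, -0.18, 0.2, 0, 0, -0.003, 0, 0, -0.2, 0.2, 0, 0, -0.003, 0, 0, -0.2, 0.2], force=80)

```text
time: 9.15
tool_pos: [537.9, -208.6, 48.0]
tcp_rot: [-179.9, -0.1, 20.0]
ft_force: [-0.9, 7.8, 8.3]
finger_gap: 56.6
grip_force: 86.4
```

Run:
```python
from h import *
st=sense();print(st["tool_pos"],st["ft_force"],st["wrist_torque"],st["grip_force"],st["finger_gap"],st["joint_pos"][5])
```

```text
[ 537.89866573 -208.60439346   47.95160645] [-0.9204508   7.78401499  8.31410257] [ 1.11653529  0.03096063 -0.69249015] 86.38267418369651 56.63601854727943 43.57909560689606
```

Call:
carry_out(increments=[0, 0, -0.001, 0, 0, -0.01, 0.2, 0, 0, -0.002, 0, 0, -0.03, 0.2, 0, 0, -0.003, 0, 0, -0.055, 0.2, 0, 0, -0.003, 0, 0, -0.08, 0.2, 0, 0, -0.004, 0, 0, -0.105, 0.2, 0, 0, -0.0045, 0, 0, -0.13, 0.2, 0, 0, -0.005, 0, 0, -0.155, 0.2, 0, 0, -0.006, 0, 0, -0.18, 0.2, 0, 0, -0.006, 0, 0, -0.2, 0.2, 0, 0, -0.006, 0, 0, -0.2, 0.2])

```text
time: 10.4
tool_pos: [536.4, -207.5, 49.2]
tcp_rot: [-179.9, -0.3, 92.0]
ft_force: [-3.8, 10.0, 5.9]
finger_gap: 56.8
grip_force: 86.3
```

Call:
carry_out(increments=[0, 0, 0, 0, 0, -0.01, 0.2, 0, 0, -0.0005, 0, 0, -0.03, 0.2, 0, 0, -0.001, 0, 0, -0.055, 0.2, 0, 0, -0.001, 0, 0, -0.08, 0.2, 0, 0, -0.0015, 0, 0, -0.105, 0.2, 0, 0, -0.002, 0, 0, -0.13, 0.2, 0, 0, -0.0025, 0, 0, -0.155, 0.2, 0, 0, -0.003, 0, 0, -0.18, 0.2, 0, 0, -0.003, 0, 0, -0.2, 0.2, 0, 0, -0.003, 0, 0, -0.2, 0.2])

```text
time: 11.65
tool_pos: [535.1, -208.3, 50.4]
tcp_rot: [179.9, -0.3, 164.0]
ft_force: [-9.9, 7.4, 9.4]
finger_gap: 56.7
grip_force: 86.7
```

Run:
```python
from h import *
st=sense();print(st["tool_pos"],st["ft_force"],st["wrist_torque"],st["grip_force"],st["finger_gap"],st["joint_pos"][5])
```

```text
[ 535.12523967 -208.33194397   50.41471497] [-9.90771155  7.38334891  9.38363998] [ 1.25483657  1.63626647 -0.65699396] 86.66574211791158 56.73680397000741 -100.42064875908483
```

Call:
carry_out(increments=[0, 0, -0.0005, 0, 0, -0.015, 0.2, 0, 0, -0.001, 0, 0, -0.035, 0.2, 0, 0, -0.001, 0, 0, -0.05, 0.2, 0, 0, -0.001, 0, 0, -0.05, 0.2, 0, 0, -0.001, 0, 0, -0.05, 0.2, 0, 0, -0.001, 0, 0, -0.05, 1, 0, 0, -0.001, 0, 0, -0.05, 1, 0, 0, -0.001, 0, 0, -0.05, 1, 0, 0, -0.001, 0, 0, -0.05, 1, 0, 0, -0.001, 0, 0, -0.05, 1])

```text
time: 12.9
tool_pos: [537.3, -210.2, 51.3]
tcp_rot: [-180.0, 0.0, -178.1]
ft_force: [0.6, -0.3, 0.0]
finger_gap: 85.4
grip_force: 0.0
```

Run:
```python
from h import *
st=sense();print(st["tool_pos"],st["tcp_rot"],st["ft_force"],st["grip_force"],st["finger_gap"],st["joint_pos"][5])
go([536.4,-209.2,89],-178)
```

```text
[ 537.27393175 -210.1641839    51.29893121] [-1.79998538e+02  3.44907886e-03 -1.78096996e+02] [ 0.63680343 -0.29220455  0.02547567] 0.0 85.41808189590202 -118.35876205448561
shift [ 0.0021  0.0025 -0.0943] turn [-0.      0.     -0.0003]
```

Call:
carry_out(increments=[0, 0, -0.04, 0, 0, 0, 1, 0.002, 0.0025, -0.08, 0, 0, 0, 1, 0.002, 0.0025, -0.094, 0, 0, 0, 1, 0.002, 0.0025, -0.094, 0, 0, 0, -0.3, 0.002, 0.0025, -0.094, 0, 0, 0, -0.3, 0.002, 0.0025, -0.094, 0, 0, 0, -0.3, 0.002, 0.0025, -0.094, 0, 0, 0, -0.3, 0.002, 0.0025, -0.094, 0, 0, 0, -0.3, 0.002, 0.0025, -0.094, 0, 0, 0, -0.3, 0.002, 0.0025, -0.094, 0, 0, 0, -0.3], force=30)

```text
time: 14.15
tool_pos: [536.4, -209.2, 88.9]
tcp_rot: [-180.0, -0.0, -178.1]
ft_force: [-0.8, 0.7, -0.1]
finger_gap: 30.0
grip_force: 0.0
```

Call:
carry_out(increments=[0, 0, 0, 0, 0, 0, -1, 0, 0, 0, 0, 0, 0, -1, 0, 0, 0, 0, 0, 0, -1, 0, 0, 0, 0, 0, 0, -1, 0, 0, 0, 0, 0, 0, -1, 0, 0, 0, 0, 0, 0, -1, 0, 0, 0, 0, 0, 0, -1, 0, 0, 0, 0, 0, 0, -1, 0, 0, 0, 0, 0, 0, -1, 0, 0, 0, 0, 0, 0, -1], force=30)

```text
time: 15.4
tool_pos: [536.5, -209.1, 89.0]
tcp_rot: [-180.0, 0.0, -178.1]
ft_force: [-1.1, 1.2, 3.0]
finger_gap: 13.8
grip_force: 29.5
```

Run:
```python
from h import *
f=lambda im,x,y,w,h,k=5:cv2.resize(im[y:y+h,x:x+w],None,fx=k,fy=k,interpolation=cv2.INTER_CUBIC)
s=viewer.snapshot("side");st=sense();print(st["tool_pos"],st["ft_force"],st["wrist_torque"],st["grip_force"],st["finger_gap"])
cv2.imwrite("pics/g5.png",f(s,330,105,80,80,7)[:,:,::-1])
```

```text
[ 536.42756645 -209.1401258    88.9769563 ] [0.16736346 2.09562067 3.07169758] [ 0.23046268  0.10082947 -0.01801592] 29.488705289550126 13.981258584014753
```

View pics/g5.png

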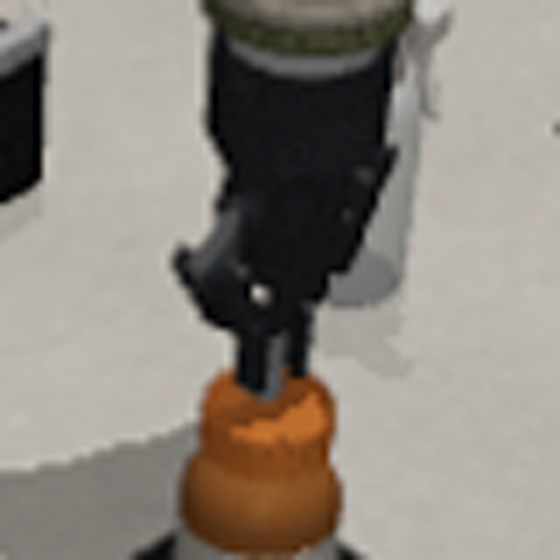

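The fingers hold the knob just above the lid top, tips at about (262,395), with gap 14 mm and 30 N. Next I'll lift straight up.

Call:
carry_out(increments=[0, 0, 0, 0, 0, 0, -1, 0, 0, -0.01, 0, 0, 0, -1, 0, 0, -0.02, 0, 0, 0, -1, 0, 0, -0.04, 0, 0, 0, -1, 0, 0, -0.07, 0, 0, 0, -1, 0, 0, -0.1, 0, 0, 0, -1, 0, 0, -0.13, 0, 0, 0, -1, 0, 0, -0.16, 0, 0, 0, -1, 0, 0, -0.17, 0, 0, 0, -1, 0, 0, -0.17, 0, 0, 0, -1], force=50)

```text
time: 16.7
tool_pos: [536.6, -209.2, 157.2]
tcp_rot: [-180.0, 0.0, -178.1]
ft_force: [0.1, -0.2, -1.4]
finger_gap: 13.0
grip_force: 48.8
```

Run:
```python
from h import *
st=sense();print(st["tool_pos"],st["ft_force"],st["grip_force"],st["finger_gap"])
go([595.5,10,157],180)
# is the orange lid off the jar / in hand? orange blob in side picture
im=viewer.snapshot("side")[:,:,::-1];cv2.imwrite("pics/lift.png",im)
h=cv2.cvtColor(im,cv2.COLOR_BGR2HSV)[90:200,330:410]
m=cv2.inRange(h,(3,190,90),(16,255,255));n,_,S,c=cv2.connectedComponentsWithStats(m)
print([(S[i].tolist(),(c[i]+[330,90]).round()) for i in range(1,n) if S[i][4]>30], proj("side",[536,-209,175]))
```

```text
[ 536.56331922 -209.2381777   157.20692805] [ 0.12209259 -0.24095316 -1.44480085] 48.768919160356745 13.027275500488392
shift [-1.655e-01  5.429e-01  5.000e-04] turn [-0.      0.0001  0.0053]
[([31, 51, 19, 14, 213], array([370., 148.]))] [369.52819479 146.05675199]
```

The orange blob is at (370,148), where a lid raised to z of about 175 should appear, so the lid is in hand. Moving over the tray.

Call:
carry_out(increments=[-0.01, 0.03, 0, 0, 0, 0, -1, -0.03, 0.1, 0, 0, 0, 0, -1, -0.055, 0.18, 0, 0, 0, 0, -1, -0.08, 0.26, 0, 0, 0, 0, -1, -0.104, 0.34, 0, 0, 0, 0, -1, -0.128, 0.42, 0, 0, 0, 0, -1, -0.15, 0.49, 0, 0, 0, 0, -1, -0.162, 0.53, 0, 0, 0, 0, -1, -0.1655, 0.543, 0, 0, 0, 0, -1, -0.1655, 0.543, 0, 0, 0, 0, -1])

```text
time: 18.0
tool_pos: [595.2, 9.9, 156.7]
tcp_rot: [-180.0, -0.0, -178.1]
ft_force: [-1.0, -0.1, 0.6]
finger_gap: 13.0
grip_force: 48.8
```

Call:
carry_out(increments=[0, 0, 0.03, 0, 0, 0, -1, 0, 0, 0.08, 0, 0, 0, -1, 0, 0, 0.13, 0, 0, 0, -1, 0, 0, 0.17, 0, 0, 0, -1, 0, 0, 0.2, 0, 0, 0, -1, 0, 0, 0.22, 0, 0, 0, -1, 0, 0, 0.235, 0, 0, 0, -1, 0, 0, 0.24, 0, 0, 0, -1, 0, 0, 0.24, 0, 0, 0, -1, 0, 0, 0.24, 0, 0, 0, -1])

```text
time: 19.25
tool_pos: [595.8, 10.1, 61.5]
tcp_rot: [-180.0, 0.1, -178.1]
ft_force: [0.7, 0.1, -1.5]
finger_gap: 13.0
grip_force: 48.8
```

Run:
```python
from h import *
f=lambda im,x,y,w,h,k=5:cv2.resize(im[y:y+h,x:x+w],None,fx=k,fy=k,interpolation=cv2.INTER_CUBIC)
s=viewer.snapshot("side");t=viewer.snapshot("top")
cv2.imwrite("pics/w1.png",np.hstack([f(s,270,165,75,80),f(t,290,155,75,80)])[:,:,::-1])
go([595.5,10,30],180)
```

```text
shift [ 0.0005 -0.0003  0.0784] turn [-0.      0.0001  0.0053]
```

View pics/w1.png

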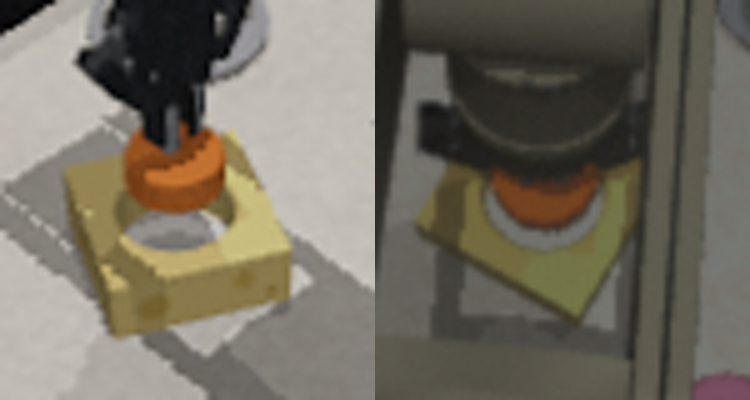

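The lid sits centred over the well: lid centre x is about 175 against well 176 in the side panel, and 547 against 543 in the top panel. I'll descend slowly.

Call:
carry_out(increments=[0, 0, 0.02, 0, 0, 0, -1, 0, 0, 0.04, 0, 0, 0, -1, 0, 0, 0.06, 0, 0, 0, -1, 0, 0, 0.08, 0, 0, 0, -1, 0, 0, 0.095, 0, 0, 0, -1, 0, 0, 0.11, 0, 0, 0, -1, 0, 0, 0.12, 0, 0, 0, -1, 0, 0, 0.126, 0, 0, 0, -1, 0, 0, 0.13, 0, 0, 0, -1, 0, 0, 0.13, 0, 0, 0, -1])

```text
time: 20.6
tool_pos: [595.4, 10.1, 8.9]
tcp_rot: [180.0, 0.0, -178.1]
ft_force: [-0.2, -0.1, -0.8]
finger_gap: 12.6
grip_force: 48.8
```

Call:
carry_out(increments=[0, 0, 0.002, 0, 0, 0, -1, 0, 0, 0.004, 0, 0, 0, -1, 0, 0, 0.006, 0, 0, 0, -1, 0, 0, 0.007, 0, 0, 0, -1, 0, 0, 0.008, 0, 0, 0, -1, 0, 0, 0.009, 0, 0, 0, -1, 0, 0, 0.01, 0, 0, 0, -1, 0, 0, 0.01, 0, 0, 0, -1, 0, 0, 0.01, 0, 0, 0, -1, 0, 0, 0.01, 0, 0, 0, -1])

```text
time: 21.85
tool_pos: [595.4, 10.2, 5.1]
tcp_rot: [180.0, 0.0, -178.1]
ft_force: [-3.7, 0.5, 4.6]
finger_gap: 12.3
grip_force: 49.4
```

The lid touches the floor, with force up about 5 N. I'll release with a small opening and rise.

Call:
carry_out(increments=[0, 0, 0, 0, 0, 0, -0.4, 0, 0, 0, 0, 0, 0, -0.4, 0, 0, 0, 0, 0, 0, -0.4, 0, 0, 0, 0, 0, 0, -0.4, 0, 0, -0.01, 0, 0, 0, -0.4, 0, 0, -0.04, 0, 0, 0, -0.4, 0, 0, -0.1, 0, 0, 0, -0.4, 0, 0, -0.2, 0, 0, 0, -0.4, 0, 0, -0.3, 0, 0, 0, -0.4, 0, 0, -0.4, 0, 0, 0, -0.4])

```text
time: 23.1
tool_pos: [595.5, 10.1, 167.5]
tcp_rot: [-180.0, 0.1, -178.1]
ft_force: [-0.1, -0.4, 0.6]
finger_gap: 25.7
grip_force: 0.0
```

Call:
carry_out(increments=[0, -0.1, 0, 0, 0, 0, -0.4, 0, -0.2, 0, 0, 0, 0, -0.4, 0, -0.3, 0, 0, 0, 0, -0.4, 0, -0.3, 0, 0, 0, 0, -0.4, 0, -0.3, 0, 0, 0, 0, -0.4, 0, -0.3, 0, 0, 0, 0, -0.4, 0, -0.3, 0, 0, 0, 0, -0.4, 0, -0.3, 0, 0, 0, 0, -0.4, 0, -0.3, 0, 0, 0, 0, -0.4, 0, -0.3, 0, 0, 0, 0, -0.4])

```text
time: 24.35
tool_pos: [599.3, -109.7, 164.9]
tcp_rot: [180.0, -0.0, -178.1]
ft_force: [-0.2, 0.1, 0.3]
finger_gap: 25.7
grip_force: 0.0
```

Run:
```python
from h import *
f=lambda im,x,y,w,h,k=5:cv2.resize(im[y:y+h,x:x+w],None,fx=k,fy=k,interpolation=cv2.INTER_CUBIC)
s=viewer.snapshot("side");t=viewer.snapshot("top")
cv2.imwrite("pics/w2.png",np.hstack([f(s,270,165,75,80),f(t,290,155,75,80)])[:,:,::-1])
for z in(32,50): print(((proj("side",[595.5,10,z])-[270,165])*5).round(),((proj("top",[595.5,10,z])-[290,155])*5+[375,0]).round())
```

```text
[175. 218.] [542. 191.]
[174. 196.] [541. 185.]
```

View pics/w2.png

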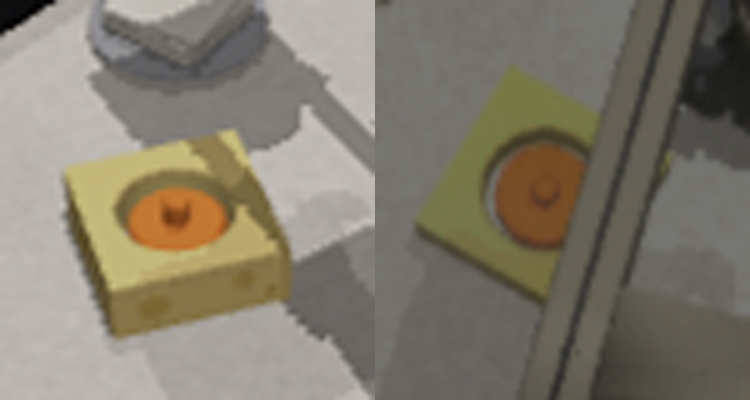

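The lid lies flat in the cream well, knob up at (176,205) in the side panel and (544,190) in the top panel. It is centred within about 2 mm, and the gripper is clear. Handing in.

```bash
python3 -c "
from bench import order
print(order.hand_in())"
```

```text
the job is handed in; nothing more can be done
None
```

The orange lid is unscrewed and lies knob-up and flat in the cream tray's well, within about 2 mm of centre by camera; the gripper is clear, and I handed in at about 24 s of 64 s, but the hand-in returned no verdict.

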